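Swing the mixer stage in and slide a full tub onto it

TASK

Swing the mixer's loading stage round to its stop, so that its narrow pad lies in line with the lab jack. Then slide the small sample tub across from the jack onto the pad without lifting it, and leave it standing upright, centred on the pad and clear of the jack. Do not disturb the pail, the bottle or the spatula.

Things in the scene. Friction and masses are not known exactly. Their poses are not given: they have to be found in the camera images.
- stage (a joint): swing angle (rad) of the loading stage about the upright column. 0 = home at its stop, pad in line with and next to the jack; grows to at most 1.6 as the pad swings away from the jack (clockwise seen from above, towards the local +y side of axis). Stiff friction holds it where it is left (about 2 N at the pad moves it).
- pad (a point): centre of the top face of the stage's pad, a bare aluminium plate 90 mm long (local x, radial) by 50 mm wide (local y) and 8 mm thick, top 83 mm above the table, 110 mm from the column axis. It moves with the stage; local x points to the column. A 28 mm wide dark arm, its underside 65 mm above the table, carries the pad on a round steel hub of radius 26 mm whose top is 93 mm above the table.
- axis (a point): point on the fixed column axis at pad-top height (83 mm). Local x points from the jack to the column; with the stage home the pad centre lies at local x = -110 mm, y = 0. The yellow base plate is 150 x 120 x 12 mm; a small dark stop post stands beside the arm on the local -y side.
- jack: fixed scissor lab jack with a bare flat steel top plate 140 mm (local x) by 130 mm (local y), without rim; origin at the centre of its underside, top 85 mm above the table, so 2 mm above the pad. Its edge at local x = +70 mm faces the pad, 6 mm from it when the stage is home. A screw with a black knob sticks out 35 mm at local -x, half way up.
- tub: the small closed sample tub, white with a yellow lid, upright on the jack: round, diameter 66 mm, 70 mm high (the lid is the top 12 mm, diameter 62 mm), about 0.3 kg. Origin at the centre of its underside.
- pail: bystander: larger white tub with a white lid, diameter 92 mm, 95 mm high, on the table. Origin at the centre of its underside.
- bottle: bystander: amber bottle with a black cap, diameter 52 mm, 100 mm high, on the table. Origin at the centre of its underside.
- spatula: bystander: spatula 280 mm long with a 65 mm wide blade lying flat on the table along its local x. Origin at the middle of its length, on its underside.
Not all that is in view belongs to the job. What is shaped like the tub but pink or purple is not meant. Of the things that look like the jack, the larger one is meant.

How it is judged:
By the outcome, as a careful person would: the job done as asked, in the order asked, and still so for the second after the job is handed in, with the robot touching nothing.
It also fails if it takes over 58 s, if anything falls off the work surface, if the arm or the gripper's body presses on something with over 40 N, if the wrist force passes 120 N, or if a joint passes its speed limit or range.

ROBOT

A 6-joint arm with a two-finger parallel gripper is mounted at the origin on the work surface. World frame = base frame: x ahead of the robot, y to its left, z up, the work surface at z = 0. Lengths are in m, angles in rad, forces in N, time in s.
With the tool pointing down it reaches from about 0.25 to 0.775 m from the base axis. Payload 4 kg.
Tool frame: the origin (TCP) lies between the finger pads; the fingertips stand 11 mm ahead of it and the grasp point (between the pads) lies 8 mm behind it (robot.tip_extent is the z of the fingertips in the tool frame, in m); z points along the fingers, y is the line along which they close (so a half turn about z gives the same grasp; the last joint's range is limited). The gripper opens to 94 mm and grips with 3 to 60 N. Pads are 16 mm wide; open, the fingers measure 119 mm over their backs; the gripper's body (75 mm by 177 mm) begins 78 mm behind the grasp point.
Start: joints at [1.063, 0.087, 1.371, -0, 1.684, -0.103], TCP at [0.217, 0.506, 0.217] pointing down, gripper open.
Joint ranges: [-3.1, 3.1], [-0.76, 2.03], [0.27, 2.55], [-1.08, 4.22], [0.17, 2.65], [-2.57, 2.57]. Speed limits (rad/s): [2.79, 2.79, 3.14, 3.14, 3.14, 3.14].

INTERFACE

Orientations are given as [roll, pitch, yaw] about the fixed x, y, z axes, in that order (R = Rz(yaw) Ry(pitch) Rx(roll)).
In Python, from bench import robot, imaging gives the robot as it stands.
- The arm moves only by the shell command python3 -m pendant 'ROWS'. ROWS is JSON, a list of rows, each a list of 7 numbers: the shift along the world's x, y, z in cm, then the turn, a rotation vector about the world's x, y, z in degrees, then the opening, from 0 (shut) to 1 (fully open). In form: [[dx, dy, dz, ax, ay, az, jaw], ...]. A call has 1 to 8 rows; each row shifts and turns the commanded pose from where the row before left it; what a row does not reach is not made up. A row lasts 1/10 s, in which the tool goes at most 50 mm and 8.59 degrees, less where a joint would pass 70% of its speed; a pose out of reach is approached as far as the arm can. A call is refused whole if a number of a shift passes 5 or a number of a turn 8.59, either way. A call with a gripper value outside its range is refused whole. The fingers move at their own pace and stop on an object; the grip force is fixed at half the most. Time passes only in rows, so rows that do not move let the fingers close. It gives the time, the measured TCP pose, the force, the opening and the grip force at its end, in the units of the state.
- robot.get_obs(): the state, without advancing time (a new reading comes with each control period).
- imaging.snapshot(name): name is "scene" or "side" or "wrist"; returns the picture (420x560x3 uint8, red, green, blue); there is no depth.
- imaging.camera_params(name): a dict with "camera_matrix" (3x3 intrinsics, pixels), "R" (3x3) and "t" (3): a world point X has camera coordinates R X + t. Camera axes: x right, y down, z forward; pixel columns grow to the right and rows downward; lengths in m; the calibration is good to about 2 mm. A picture is of the moment at which its call begins: read the wrist's pose just before it. camera_params takes no time and is no camera call; for the wrist camera it gives the pose at the moment of the call.
- robot.close_job(): hands the job in; it is judged then, once.
The state is a dict: "time": time; "joint_positions": joint angles; "qvel": joint speeds; "joint_torque": joint torques, N m; "tool_pos": TCP position; "ee_rot": TCP orientation; "wrist_force": force on the tool from outside, world axes, zero at the start; "wrist_torque": the same for the moment, N m; "width": finger opening in m; "finger_force": force on a finger pad.
Only numpy, scipy, OpenCV 4.12 (cv2) and the standard library are available. Lean on these libraries where they do the work, as an engineer would, in place of code of your own. Each camera call takes 0.05 s, during which the arm holds its last target. There are 200 camera calls.

## Working session

There is one attempt and no reset: what is moved stays moved. The work goes in short steps, Python scripts to look and compute and a shell command to move; the robot and the scene stay as the last step left them, time stands still between calls to the robot, and variables do not carry over. Pictures are saved under pics/ and viewed, at most 10 in all, crops included, and the job is handed in when it is done.

```bash
mkdir -p pics; python3 - <<'E'
from bench import robot, imaging
import cv2, numpy as np
for n in ["scene","side"]:
    im=imaging.snapshot(n); cv2.imwrite(f"pics/{n}0.png",im[:,:,::-1])
    p=imaging.camera_params(n); print(n,p["camera_matrix"].tolist(),(-p["R"].T@p["t"]).round(3),p["R"][2].round(3))
o=robot.get_obs(); print(o)
E
```

```text
scene [[475.9885982327624, 0.0, 279.1969167264516], [0.0, 475.9885982327624, 213.55737240685792], [0.0, 0.0, 1.0]] [ 1.296 -0.025  0.716] [-0.758  0.061 -0.649]
side [[398.13891355692965, 0.0, 283.8610926435805], [0.0, 398.13891355692965, 210.35259912626017], [0.0, 0.0, 1.0]] [ 0.489 -0.575  0.559] [ 0.092  0.797 -0.597]
{'time': 0.1, 'joint_positions': array([ 1.06286033e+00,  8.78658702e-02,  1.37207216e+00, -4.24583313e-05,
        1.68356599e+00, -1.03116826e-01]), 'qvel': array([-0.001717  ,  0.00028957, -0.00536218,  0.00107208,  0.00114178,
       -0.00060334]), 'joint_torque': array([ 2.90656135e-03, -3.41254950e+01, -3.03301692e+01,  7.19337235e-02,
        3.04993778e-02, -1.11994450e-04]), 'tool_pos': array([0.21642263, 0.50513507, 0.21544521]), 'ee_rot': array([-3.13968709e+00, -1.54771549e-04,  2.73676860e+00]), 'wrist_force': array([0.04332291, 0.05843146, 0.21222121]), 'wrist_torque': array([ 0.01031157,  0.02108408, -0.02895501]), 'finger_force': 0.0, 'width': 0.09377009333051017}
```

View pics/scene0.png

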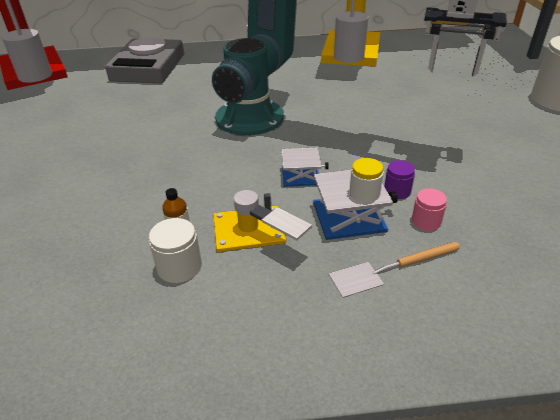

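View pics/side0.png

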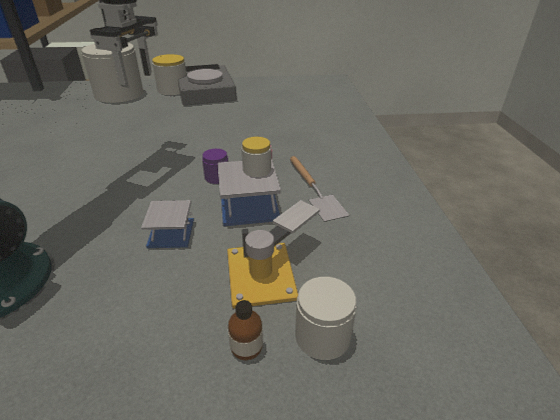

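The scene view shows the large jack at (353,190) carrying the white tub with the yellow lid (367,178). The small jack is at (302,165), the purple tub at (400,178) and the pink one at (429,208). The stage hub is at (247,200), with its pad at (286,222) swung towards the camera. The pail is at (175,250), the bottle at (173,207) and the spatula at about (395,265). In the side view the tub is at (257,157), the hub at (260,245), the pad at (297,215), and another yellow-lidded tub sits far off at (170,73). The tub meant is the one on the larger jack. I'll confirm that in an enlarged crop and measure.

```bash
python3 - <<'E'
import cv2, numpy as np
a=cv2.imread("pics/scene0.png")[140:260,200:420]; b=cv2.imread("pics/side0.png")[130:310,140:360]
A=cv2.resize(a,None,fx=3.6,fy=3.6,interpolation=cv2.INTER_CUBIC); B=cv2.resize(b,None,fx=3.2,fy=3.2,interpolation=cv2.INTER_CUBIC)
cv2.imwrite("pics/ca.png",A); cv2.imwrite("pics/cb.png",B)
E
```

```text
(no output)
```

View pics/ca.png

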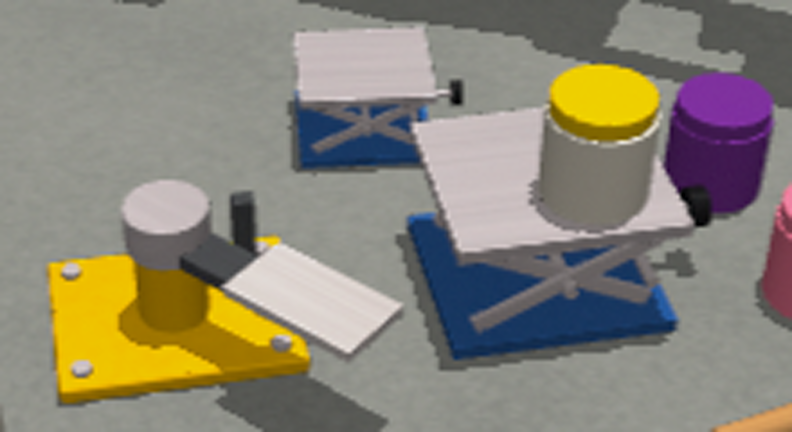

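View pics/cb.png

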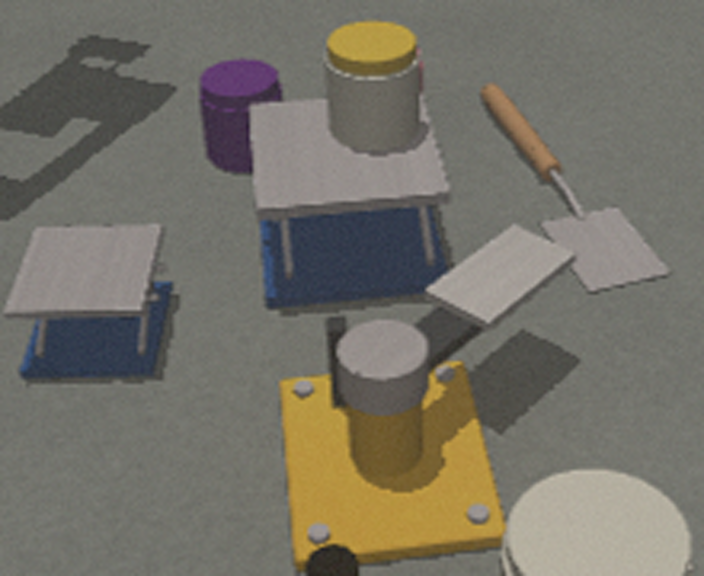

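The crops show the larger jack carrying the white, yellow-lidded tub, with the small jack and the purple and pink tubs beside it as decoys. Now I'll cast rays from the corner pixels.

```bash
cat > h.py <<'E'
import numpy as np
from bench import imaging
def ray(n,uv,z,p=None):
    p=p or imaging.camera_params(n); c=-p["R"].T@p["t"]
    d=p["R"].T@np.linalg.inv(p["camera_matrix"])@np.r_[uv,1]
    return (c+d*(z-c[2])/d[2])
E
python3 - <<'E'
from h import *
fa=lambda q:np.array(q)/3.6+[200,140]; fb=lambda q:np.array(q)/3.2+[140,130]
D={'jack':(.085,[(413,125),(460,251),(690,226)],[(250,104),(447,188),(258,207)]),
'pad':(.083,[(278,243),(403,308),(350,351),(222,287)],[(518,225),(575,258),(487,322),(428,290)]),
'lid':(.155,[(604,97)],[(372,44)]),'hub':(.093,[(167,211)],[(383,351)]),
'base':(.012,[(48,263),(62,393),(308,360),(275,238)],[(281,380),(462,363),(503,537),(296,552)]),
'knob':(.043,[(695,205)],[]),'spat':(0.003,[],[(541,222),(617,208),(670,270),(593,290)]),
'pailtop':(.095,[],[(597,533)])}
for k,(z,a,b) in D.items():
    for n,f,L in(('scene',fa,a),('side',fb,b)):
        P=np.array([ray(n,f(q),z)[:2]*1000 for q in L]).round(0)
        print(k,n,P.tolist(), P.mean(0).round(1) if len(L) else '')
E
```

```text
jack scene [[435.0, 127.0], [560.0, 135.0], [554.0, 270.0]] [516.3 177.3]
jack side [[427.0, 261.0], [561.0, 136.0], [436.0, 125.0]] [474.7 174. ]
pad scene [[537.0, 33.0], [601.0, 96.0], [632.0, 62.0], [571.0, -2.0]] [585.2  47.2]
pad side [[603.0, 92.0], [634.0, 53.0], [571.0, -4.0], [539.0, 29.0]] [586.8  42.5]
lid scene [[518.0, 221.0]] [518. 221.]
lid side [[517.0, 213.0]] [517. 213.]
hub scene [[512.0, -30.0]] [512. -30.]
hub side [[509.0, -36.0]] [509. -36.]
base scene [[453.0, -108.0], [572.0, -100.0], [562.0, 46.0], [446.0, 38.0]] [508.2 -31. ]
base side [[446.0, 36.0], [562.0, 41.0], [569.0, -106.0], [455.0, -105.0]] [508.  -33.5]
knob scene [[485.0, 299.0]] [485. 299.]
knob side [] 
spat scene [] 
spat side [[640.0, 206.0], [702.0, 219.0], [724.0, 138.0], [664.0, 120.0]] [682.5 170.8]
pailtop scene [] 
pailtop side [[602.0, -179.0]] [ 602. -179.]
```

Measured points, in mm:
- Axis (509.5, −33). The pad centre is at (586, 45), radius 109, so the stage is swung about 48°.
- Home direction is about 93.8°, so the pad's home centre is about (502, 77).
- The tub is at (517, 217).

These agree with the given sizes. Next I move beside the pad's far edge, with the fingers shut and the closing axis along the tangent.

```bash
python3 -m pendant '[[2.9,-3.5,0,0,0,-8,0],[2.9,-3.5,0,0,0,-8,0],[2.9,-3.5,0,0,0,-8,0],[2.9,-3.5,0,0,0,-8,0],[2.9,-3.5,0,0,0,-8,0],[2.9,-3.5,0,0,0,-8,0],[2.9,-3.5,0,0,0,-8,0]]'; python3 -m pendant '[[2.9,-3.5,0,0,0,-8,0],[2.9,-3.5,0,0,0,-8,0],[2.9,-3.5,0,0,0,-8,0],[2.9,-3.5,0,0,0,-8,0],[2.9,-3.5,0,0,0,-8,0],[2.9,-3.5,0,0,0,-8,0],[2.9,-3.5,0,0,0,-8,0],[0,0,0,0,0,0,0]]'
```

```text
time: 0.8
tool_pos: [0.4202, 0.2589, 0.2161]
ee_rot: [-3.141, 0.0, 1.754]
wrist_force: [-0.0, 1.1, -1.2]
width: 0.0415
finger_force: 0.0
time: 1.6
tool_pos: [0.6245, 0.0107, 0.2138]
ee_rot: [-3.141, 0.003, 0.774]
wrist_force: [0.1, -0.2, -0.1]
width: 0.0003
finger_force: 0.0
```

```bash
python3 -m pendant '[[0,0,-4.4,0,0,1,0],[0,0,-4.4,0,0,0.3,0],[0,0,-4.4,0,0,0,0],[0,0,0,0,0,0,0]]'; python3 - <<'E'
import numpy as np
A=np.array([509.5,-33]);r=112;h0=37.5
for th in range(48,-4,-4):
    a=np.deg2rad(93.8-th); d=np.array([np.cos(a),np.sin(a)]); t=np.array([d[1],-d[0]])
    print(th,(A+r*d+h0*t).round(1))
E
```

```text
time: 2.0
tool_pos: [0.6163, 0.0165, 0.0757]
ee_rot: [-3.128, 0.011, 0.806]
wrist_force: [-1.2, 0.8, -1.4]
width: 0.0001
finger_force: 0.0
48 [614.5  21.2]
44 [610.4  28.3]
40 [605.9  35.2]
36 [600.9  41.8]
32 [595.5  48. ]
28 [589.6  53.8]
24 [583.4  59.2]
20 [576.8  64.1]
16 [569.8  68.5]
12 [562.6  72.5]
8 [555.1  76. ]
4 [547.4  78.9]
0 [539.5  81.2]
```

```bash
python3 -m pendant '[[0,0,0.4,0,0,0,0],[0,0,0,0,0,0,0]]'
```

```text
time: 2.2
tool_pos: [0.6249, 0.0158, 0.0928]
ee_rot: [3.136, -0.004, 0.805]
wrist_force: [-0.0, 0.4, 0.5]
width: 0.0004
finger_force: 0.0
```

```bash
python3 -m pendant '[[0,0,0,0,0,0,0],[0,0,0,0,0,0,0],[0,0,0,0,0,0,0],[0,0,0,0,0,0,0]]'
```

```text
time: 2.6
tool_pos: [0.6229, 0.0156, 0.0892]
ee_rot: [3.141, -0.001, 0.805]
wrist_force: [0.1, -0.9, -0.7]
width: 0.0005
finger_force: 0.0
```

```bash
python3 -m pendant '[[0,0,-0.9,0,0,0,0],[-0.8,0.5,0,0,0,0,0],[-0.4,0.7,0,0,0,4,0],[-0.5,0.7,0,0,0,4,0],[-0.5,0.7,0,0,0,4,0],[-0.5,0.6,0,0,0,4,0],[-0.6,0.6,0,0,0,4,0]]'; python3 -m pendant '[[-0.6,0.5,0,0,0,4,0],[-0.7,0.5,0,0,0,4,0],[-0.7,0.4,0,0,0,4,0],[0,0,0,0,0,0,0],[0,0,0,0,0,0,0]]'
```

```text
time: 3.3
tool_pos: [0.5892, 0.0538, 0.0787]
ee_rot: [3.141, 0.0, 1.157]
wrist_force: [2.1, -0.5, -0.8]
width: 0.0005
finger_force: 1.0
time: 3.8
tool_pos: [0.569, 0.0677, 0.0792]
ee_rot: [-3.141, 0.0, 1.362]
wrist_force: [0.8, -0.1, 0.0]
width: 0.0004
finger_force: 0.0
```

```bash
python3 - <<'E'
from bench import imaging
import cv2
im=imaging.snapshot("side")[:,:,::-1]; cv2.imwrite("pics/s1.png",cv2.resize(im[100:330,120:400],None,fx=2.6,fy=2.6))
E
```

```text
(no output)
```

View pics/s1.png

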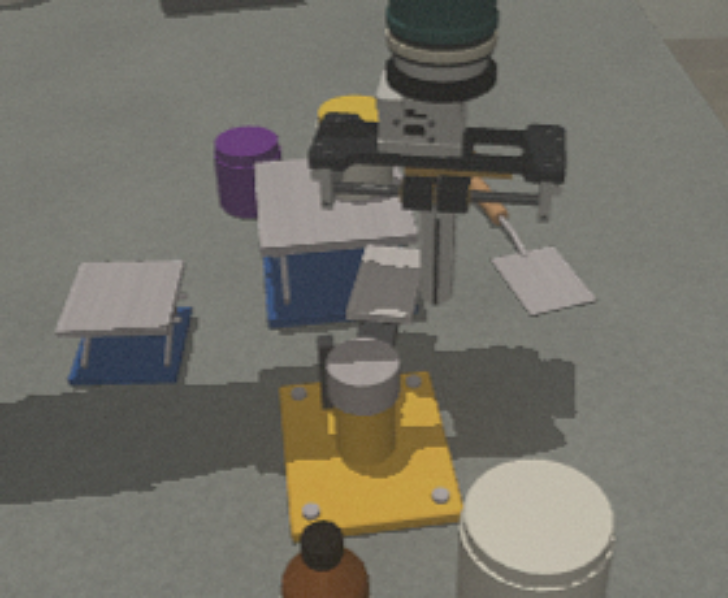

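The shut fingers are against the pad's right edge at (435,290), and the pad at (385,285) is about 16° short of home. I keep pushing along the arc.

```bash
python3 -m pendant '[[-0.7,0.4,0,0,0,4,0],[-0.7,0.4,0,0,0,4,0],[-0.8,0.3,0,0,0,4,0],[-0.4,0.1,0,0,0,2,0],[0,0,0,0,0,0,0],[0,0,0,0,0,0,0]]';  python3 -m pendant '[[-0.3,0.1,0,0,0,1,0],[0,0,0,0,0,0,0],[0,0,0,0,0,0,0]]'; python3 -m pendant '[[-0.2,0,0,0,0,1,0],[0,0,0,0,0,0,0],[0,0,0,0,0,0,0]]'
```

```text
time: 4.45
tool_pos: [0.5435, 0.0793, 0.0794]
ee_rot: [-3.141, 0.0, 1.606]
wrist_force: [1.0, 0.1, -1.3]
width: 0.0001
finger_force: 0.0
time: 4.75
tool_pos: [0.5407, 0.0803, 0.0795]
ee_rot: [3.141, 0.0, 1.625]
wrist_force: [-0.1, -1.4, -0.2]
width: 0.0008
finger_force: 0.5
time: 5.05
tool_pos: [0.5387, 0.0809, 0.0795]
ee_rot: [3.141, -0.001, 1.643]
wrist_force: [1.6, 0.4, -0.4]
width: 0.0005
finger_force: 0.8
```

Not at the stop yet; I push in 2 mm steps until the force rises.

```bash
for i in 1 2; do :; done; python3 -m pendant '[[-0.2,0,0,0,0,0,0],[0,0,0,0,0,0,0],[0,0,0,0,0,0,0]]'; python3 -m pendant '[[-0.2,0,0,0,0,0,0],[0,0,0,0,0,0,0],[0,0,0,0,0,0,0]]'; python3 -m pendant '[[-0.2,0,0,0,0,0,0],[0,0,0,0,0,0,0],[0,0,0,0,0,0,0]]'
```

```text
time: 5.35
tool_pos: [0.5371, 0.081, 0.0796]
ee_rot: [3.14, -0.001, 1.643]
wrist_force: [3.9, 1.7, -1.2]
width: 0.0005
finger_force: 1.9
time: 5.65
tool_pos: [0.537, 0.081, 0.0798]
ee_rot: [3.136, -0.001, 1.642]
wrist_force: [8.5, 2.7, -4.2]
width: 0.0006
finger_force: 4.3
time: 5.95
tool_pos: [0.5369, 0.0809, 0.0799]
ee_rot: [3.131, -0.0, 1.642]
wrist_force: [13.0, 1.9, -7.2]
width: 0.0005
finger_force: 6.6
```

The stop is reached: the force rises without motion. I back off, lift and measure again.

```bash
python3 -m pendant '[[0.6,0,0,0,0,0,0],[2,0,0,0,0,0,0],[3,0,2,0,0,0,0.5],[3,0,4.5,0,0,0,1],[3,-1,4.5,0,0,0,1],[3,-3,3,0,0,0,1],[0,0,0,0,0,0,1],[0,0,0,0,0,0,1]]'; python3 - <<'E'
from bench import imaging
import cv2
for n,(r0,r1,c0,c1) in {"scene":(140,260,200,420),"side":(130,310,140,360)}.items():
    im=imaging.snapshot(n)[:,:,::-1]; cv2.imwrite(f"pics/{n}2.png",im)
    cv2.imwrite(f"pics/{n}2c.png",cv2.resize(im[r0:r1,c0:c1],None,fx=3.2,fy=3.2,interpolation=cv2.INTER_CUBIC))
E
```

```text
time: 6.75
tool_pos: [0.6721, 0.0417, 0.2106]
ee_rot: [-3.14, 0.0, 1.641]
wrist_force: [-1.0, 0.2, 0.2]
width: 0.0452
finger_force: 0.0
```

View pics/side2c.png

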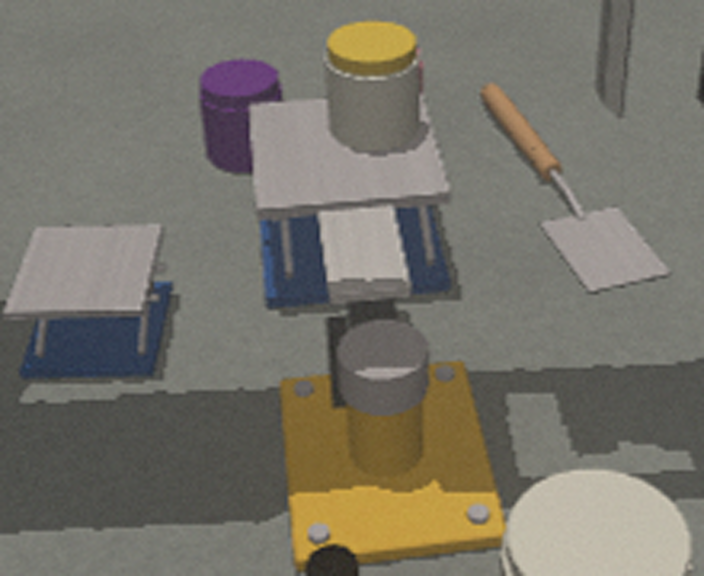

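View pics/scene2c.png

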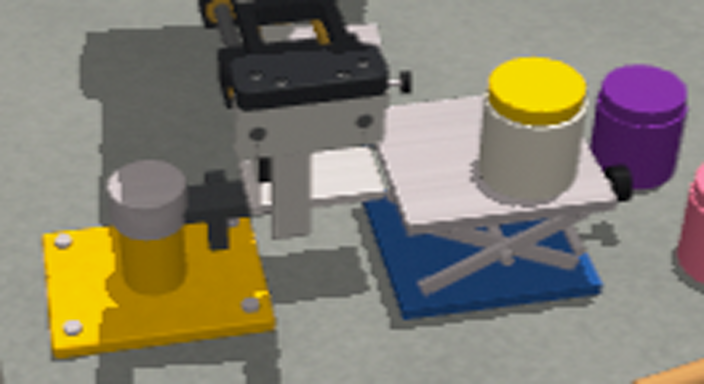

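The side view shows the pad at crop (363,245), in line with the jack, and the arm against the stop post at (340,360). The tub is unmoved at (372,44). In the scene view the tub is at crop (535,90) and the gripper hides part of the pad. Next I refine the tub and pad positions.

```bash
cat > lid.py <<'E'
from h import *
import cv2
def lid(n,img,box):
    r0,r1,c0,c1=box; im=img[r0:r1,c0:c1]
    hsv=cv2.cvtColor(im,cv2.COLOR_BGR2HSV); m=cv2.inRange(hsv,(20,120,60),(36,255,255))
    c=max(cv2.findContours(m,0,1)[0],key=cv2.contourArea)
    p=imaging.camera_params(n); P=c[:,0,:]+[c0,r0]
    # centre of lid silhouette hull: compare with projected cylinder's bounding box (centre guess -> shift)
    x,y,w,h=cv2.boundingRect(P); ctr=np.array([x+(w-1)/2,y+(h-1)/2]); return ctr,(w,h)
def locate(n,ctr,top,base=.155):
    # fixed point: centre whose lid (r=31mm, 12mm high) has a bounding-box centre at ctr
    p=imaging.camera_params(n); q=ray(n,ctr,top)[:2]
    a=np.linspace(0,2*np.pi,73)
    for _ in range(6):
        X=np.array([[q[0]+.031*np.cos(t),q[1]+.031*np.sin(t),z] for t in a for z in(top,top-.012)])
        c=(p["R"]@X.T).T+p["t"]; u=(p["camera_matrix"]@(c/c[:,2:]).T).T[:,:2]
        b=(u.min(0)+u.max(0))/2; q=q+ray(n,ctr,top)[:2]-ray(n,b,top)[:2]
    return q*1000,np.ptp(u,axis=0)
E
python3 - <<'E'
from lid import *
for n,box in(("scene",(145,205,330,390)),("side",(130,170,230,290))):
    c,s=lid(n,cv2.imread(f"pics/{n}2.png"),box); q,e=locate(n,c,.155); print(n,c,s,q.round(1),e.round(1))
fb=lambda q:np.array(q)/3.2+[140,130]
P=np.array([ray("side",fb(q),.083)[:2]*1000 for q in [(320,212),(396,207),(406,278),(330,284)]]);print(P.round(0).tolist(),P.mean(0))
fs=lambda q:np.array(q)/3.2+[200,140]
print(ray("scene",fs((386,189)),.083)*1000)
E
```

```text
scene [367.5 168. ] (30, 21) [512.6 222.6] [31.1 22.2]
side [256.  144.5] (27, 16) [517.1 222.3] [28.2 17.9]
[[476.0, 119.0], [526.0, 120.0], [527.0, 42.0], [481.0, 41.0]] [502.36717167  80.40203225]
[520.75895    126.48031328  83.        ]
```

```bash
python3 -m pendant '[[-2.6,3,0,0,0,0,1],[-2.6,3,0,0,0,0,1],[-2.6,3,0,0,0,0,1],[-2.6,3,0,0,0,0,1],[-2.6,3,0,0,0,0,1],[-2.0,2.2,0,0,0,0,1],[-0.7,0.7,0,0,0,0,1]]'; python3 -m pendant '[[0,0,0,0,0,0,1],[0,0,0,0,0,0,1],[0,0,0,0,0,0,1],[0,0,0,0,0,0,1]]'
```

```text
time: 7.55
tool_pos: [0.5116, 0.2237, 0.2095]
ee_rot: [-3.138, 0.0, 1.647]
wrist_force: [-0.2, 0.1, 0.9]
width: 0.094
finger_force: 0.0
time: 7.95
tool_pos: [0.5163, 0.2205, 0.2105]
ee_rot: [-3.141, 0.0, 1.641]
wrist_force: [0.1, 0.1, 0.8]
width: 0.0944
finger_force: 0.0
```

```bash
python3 -m pendant '[[0,0,-2,0,0,0,1],[0,0,-2.5,0,0,0,1],[0,0,-2.5,0,0,0,1],[0,0,-1.8,0,0,0,1],[0,0,-1,0,0,0,1],[0,0,0,0,0,0,1],[0,0,0,0,0,0,1]]'; python3 -m pendant '[[0,0,0,0,0,0,0.75],[0,0,0,0,0,0,0.72],[0,0,0,0,0,0,0.7],[0,0,0,0,0,0,0.6],[0,0,0,0,0,0,0.6],[0,0,0,0,0,0,0.6]]'
```

```text
time: 8.65
tool_pos: [0.5162, 0.2215, 0.1136]
ee_rot: [3.14, -0.0, 1.642]
wrist_force: [0.3, -0.6, -0.6]
width: 0.0942
finger_force: 0.0
time: 9.25
tool_pos: [0.5155, 0.2217, 0.1134]
ee_rot: [3.141, -0.0, 1.643]
wrist_force: [-0.6, 0.3, 2.7]
width: 0.0656
finger_force: 30.0
```

```bash
python3 -m pendant '[[-0.1,-0.5,0,0,0,0,0.6],[-0.3,-1,0,0,0,0,0.6],[-0.3,-1,0,0,0,0,0.6],[-0.3,-1,0,0,0,0,0.6],[-0.3,-1,0,0,0,0,0.6],[-0.2,-0.5,0,0,0,0,0.6],[0,0,0,0,0,0,0.6]]'; python3 -m pendant '[[0,-0.5,0,0,0,0,0.6],[0,-1,0,0,0,0,0.6],[0,-1,0,0,0,0,0.6],[0,-1,0,0,0,0,0.6],[0,-0.5,0,0,0,0,0.6],[0,0,0,0,0,0,0.6],[0,0,0,0,0,0,0.6]]'
```

```text
time: 9.95
tool_pos: [0.5005, 0.1698, 0.1134]
ee_rot: [3.141, 0.002, 1.641]
wrist_force: [1.4, -1.3, 6.6]
width: 0.0656
finger_force: 30.0
time: 10.65
tool_pos: [0.5004, 0.1314, 0.1134]
ee_rot: [-3.142, -0.0, 1.642]
wrist_force: [-0.3, 1.7, 6.4]
width: 0.0656
finger_force: 30.0
```

```bash
python3 -m pendant '[[0,-0.5,0,0,0,0,0.6],[0,-1,0,0,0,0,0.6],[0,-1,0,0,0,0,0.6],[0,-1,0,0,0,0,0.6],[0,-1,0,0,0,0,0.6],[0,-0.7,0,0,0,0,0.6],[0,-0.2,0,0,0,0,0.6],[0,0,0,0,0,0,0.6]]'; python3 -m pendant '[[0,0,0,0,0,0,0.6],[0,0,-0.1,0,0,0,0.6],[0,0,0,0,0,0,0.6],[0,0,0,0,0,0,0.6]]'; python3 - <<'E'
from lid import *
for n,box in(("side",(150,260,210,340)),):
    im=imaging.snapshot(n)[:,:,::-1]; cv2.imwrite(f"pics/{n}3.png",im)
    c,s=lid(n,im,box); q,e=locate(n,c,.153); print(n,c,s,q.round(1),e.round(1))
E
```

```text
time: 11.45
tool_pos: [0.4996, 0.0766, 0.1116]
ee_rot: [-3.139, 0.001, 1.642]
wrist_force: [0.4, 0.1, -2.5]
width: 0.0658
finger_force: 30.0
time: 11.85
tool_pos: [0.5004, 0.0778, 0.1117]
ee_rot: [-3.141, 0.0, 1.643]
wrist_force: [0.0, -0.1, -1.7]
width: 0.0659
finger_force: 30.0
side [252. 180.] (31, 21) [502.1  79.6] [32.4 22.5]
```

```bash
python3 -m pendant '[[0,0,-0.1,0,0,0,0.6],[0,0,0,0,0,0,0.6],[0,0,0,0,0,0,0.6]]'; python3 -m pendant '[[0,0,0,0,0,0,0.74],[0,0,0,0,0,0,0.8],[0,0,0,0,0,0,0.9],[0,0,0,0,0,0,1],[0,0,0,0,0,0,1],[0,0,0,0,0,0,1]]'; python3 -m pendant '[[0,0,1,0,0,0,1],[0,0,2.5,0,0,0,1],[0,0,3,0,0,0,1],[0,0,3,0,0,0,1],[0,0,3,0,0,0,1],[0,0,3,0,0,0,1]]'; python3 -m pendant '[[-2,4,0,0,0,0,1],[-3,4,0,0,0,0,1],[-3,4,0,0,0,0,1],[-3,4,0,0,0,0,1],[-2,4,0,0,0,0,1],[0,0,0,0,0,0,1],[0,0,0,0,0,0,1]]'; python3 - <<'E'
from lid import *
ims=[]
for n,box in(("scene",(150,260,240,370)),("side",(150,260,210,340))):
    im=np.ascontiguousarray(imaging.snapshot(n)[:,:,::-1])
    c,s=lid(n,im,(150,202,250,345) if n=="scene" else box); q,e=locate(n,c,.153); print(n,c,s,q.round(1),e.round(1))
    r=(130,310,200,420) if n=="scene" else (130,310,140,360)
    ims.append(cv2.resize(im[r[0]:r[1],r[2]:r[3]],(400*1,327),interpolation=cv2.INTER_CUBIC))
cv2.imwrite("pics/fin.png",np.hstack(ims))
E
```

```text
time: 12.2
tool_pos: [0.5006, 0.0777, 0.1114]
ee_rot: [3.141, -0.0, 1.643]
wrist_force: [-0.6, -0.1, 1.8]
width: 0.0655
finger_force: 30.0
time: 12.8
tool_pos: [0.5005, 0.0776, 0.1108]
ee_rot: [3.142, 0.0, 1.643]
wrist_force: [0.0, 0.7, -0.2]
width: 0.0938
finger_force: 0.0
time: 13.4
tool_pos: [0.5004, 0.0776, 0.2681]
ee_rot: [3.14, 0.0, 1.642]
wrist_force: [0.7, -0.2, 0.1]
width: 0.0941
finger_force: 0.0
time: 14.1
tool_pos: [0.3701, 0.2782, 0.2666]
ee_rot: [3.14, 0.0, 1.645]
wrist_force: [-0.2, 0.1, -0.5]
width: 0.0935
finger_force: 0.0
scene [297.  170.5] (31, 22) [499.6  78.6] [30.3 22.2]
side [251.5 180. ] (32, 21) [501.1  79.7] [32.4 22.5]
```

View pics/fin.png

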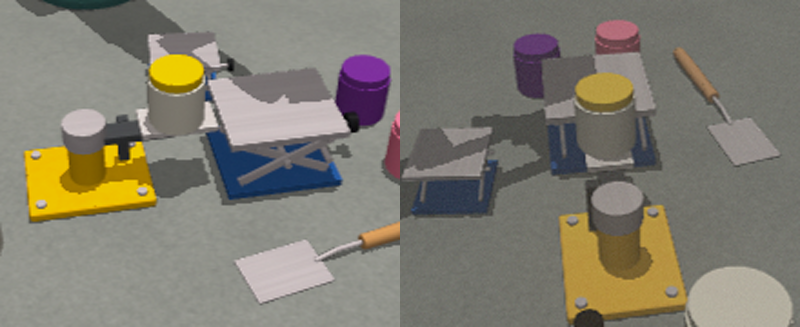

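The tub stands upright at about (500, 79) mm, against a pad centre of (501, 77) mm. In the scene view the pad shows evenly on both sides of it, at (142,125) and (212,120). It is clear of the jack, and the arm is still on its stop. I'll hand it in.

```bash
python3 -c "
from bench import robot
print(robot.close_job())"
```

```text
the job is handed in; nothing more can be done
None
```

The job is handed in: the stage is against its stop and the tub was slid across onto the pad, where it stands upright, within about 2–3 mm of centre by the cameras and clear of the jack. The pail and spatula look unmoved in the last pictures and nothing went near the bottle; it took about 14 s.

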